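# Roll a round bar into the V-block and set it against the end stop

### The arm

A 7-joint arm with a two-finger parallel gripper is mounted at the origin on the work surface; the furniture and walls round the work are solid. World frame = base frame: x ahead of the robot, y to its left, z up, the work surface at z = 0. Lengths are in m, angles in rad, forces in N, time in s.
With the tool pointing down it reaches from about 0.4 to 0.875 m from the base axis. Payload 19.3 kg.
Tool frame: the origin (TCP) lies on the centre line of the jaws, within the pads' length; the fingertips stand 14 mm ahead of it and the grasp point (between the pads) lies 5 mm behind it; y points along the fingers, x is the direction in which the jaws open and shut, and the axes are right-handed (so a half turn about y gives the same grasp; the last joint's range is limited). The gripper opens to 85 mm and grips with 20 to 120 N. Pads are 22 mm wide; open, the fingers measure 114 mm over their backs; the gripper's body (76 mm by 85 mm) begins 54 mm behind the grasp point. The pads swing forward as they close: fully open they stand 13 mm farther back than shut.
Start: joints at [-1.304, 0.521, -0.036, 1.599, 0.021, 1.021, -0.113], TCP at [0.207, 0.59, 0.245] pointing down, gripper open.
Joint ranges: [-2.91, 2.91], [-0.3, 2.13], [-1.5, 1.42], [0.17, 2.43], [-1.26, 4.41], [0.16, 1.93], [-2.52, 2.52]. Speed limits (rad/s): [1.89, 1.89, 2.39, 2.39, 3.01, 3.01, 3.01].

### API

Orientations are given as [roll, pitch, yaw] about the fixed x, y, z axes, in that order (R = Rz(yaw) Ry(pitch) Rx(roll)).
In Python, from workcell import monitor, grab_frame, workorder gives the robot as it stands.
- The arm moves only by the tool drive_tool, never from a script. Its argument "steps" is one flat list of numbers, 5 for each row, row after row: the finger opening in mm, from 0 to 85.4, then the shift along the world's x, y, z in mm, then the turn about the world's z in degrees. In form: [fingers, tx, ty, tz, twist, fingers, tx, ty, tz, twist, ...]. A call has exactly 5 rows; each row shifts and turns the commanded pose from where the row before left it; what a row does not reach is not made up. A row lasts 1/12 s, in which the tool goes at most 41.7 mm and 7.16 degrees, less where a joint would pass 70% of its speed; a pose out of reach is approached as far as the arm can. A call is refused whole if a number of a shift passes 41.7 or a number of a turn 7.16, either way. A call with a gripper value outside its range is refused whole. The fingers move at their own pace and stop on an object; "grip_force" is the grip in N (left out, the last holds). Time passes only in rows, so rows that do not move let the fingers close, or fill a call up. It gives the time, the measured TCP pose, the force and the opening at its end, in the units of the state.
- monitor.observe(): the state, without advancing time (a new reading comes with each control period).
- grab_frame(name): name is "scene" or "side" or "wrist"; returns a dict with "frame" (420x560x3 uint8, red, green, blue), "vertical_fov" (degrees; the focal length in pixels is half the picture's height over the tangent of half this angle, whatever the lens; pixels are square), "cx", "cy" (the principal point, pixels), "xyz" and "orientation" of the camera in the world. Camera axes: x right, y down, z forward; pixel columns grow to the right and rows downward; lengths in m; the calibration is good to about 2 mm. The wrist camera is an equidistant fisheye: a pixel r from the principal point sees the ray r / f radians off the axis. A picture is of the moment at which its call begins. There is no depth.
- workorder.job_done(): hands the job in, once; it reports no verdict.
The state is a dict: "clock": time; "qpos": joint angles; "qd": joint speeds; "joint_efforts": joint torques, N m; "position": TCP position; "tool_rot": TCP orientation; "force": force on the tool from outside, world axes, zero at the start; "moment": the same for the moment, N m; "grip_width": finger opening in m.
Only numpy, scipy, OpenCV 4.12 (cv2) and the standard library are available. Lean on these libraries where they do the work, as an engineer would, in place of code of your own. Each camera call takes 0.05 s, during which the arm holds its last target. There are 200 camera calls.

### The job

Roll the loose round wooden bar along the bench by its side, up the ramp and into the groove of the V-block, then push it endwise along the groove until its far end rests flush against the metal end stop. Work steadily with the fingertips or the outside of the fingers only: do not lift or carry the bar, do not let it shoot off, and leave the other things on the bench where they are.

Things in the scene. Friction and masses are not known exactly. Their poses are not given: they have to be found in the camera images.
- bar: Loose plain wooden round bar, 36 mm diameter, 170 mm long, about 0.15 kg, lying on its side on the bench. Origin at its centre, 18 mm above the bench; x is its long axis, y and z turn as it rolls. Smooth: slides under a fingertip (friction about 0.4); after a slow push it rolls on a centimetre or two at most.
- bar_center (a point): The bar's centre: on its axis, 85 mm from either end. At the start it lies, in the V-block's frame, 170 to 280 mm before the groove (y) and at x = -56 to -42 mm, turned up to 0.15 rad; rolled in from there straight along the block's y it ends 22 to 36 mm short of the stop.
- v_block: Wooden V-block fixed to the bench, left of the bar. Origin on the bench under the groove's bottom line, 65 mm before the stop. x runs along the groove, away from the robot; the bar comes in along +y. Body (mm, this frame): x -85 to 66, y -81 to 50; ramp from y = -81 up to y = -14; 90 degree V with its bottom at y = 0, z = 4; its far flank goes on up to y = 37, z = 40.
- groove (a point): Point in the V-block's groove at the height of a seated bar's axis (block frame x 0, y 0, z 29.5 mm). A seated bar's axis passes through it, parallel to the block's x axis. The near end of the groove (x = -85 mm) is open.
- ramp_crest (a point): On the top edge of the ramp, just before the groove: 17 mm above the bench, y = -14 mm in the block's frame. The ramp climbs about 13 degrees from the bench to here.
- stop_face (a point): Point on the face of the upright metal end stop, on a seated bar's axis: x = 65 mm in the block's frame. The plate is 10 mm thick, 50 mm high, y from -22 to 50 mm. With the bar against it, the bar's centre is 85 mm short of this point and its near end sticks out 20 mm beyond the block's near end.
- clock_motor_1: Black square clock movement, 56x56x33 mm, loose bystander; origin under its centre.
- clock_motor_2: Another black square clock movement, 56x56x33 mm, loose bystander; origin under its centre.
- bun_moss_4: Small green moss ball, 39 mm wide, 24 mm high, loose bystander; origin under its centre.
- bun_moss_2: Green moss ball, 46 mm wide, 27 mm high, loose, behind the V-block; origin under its centre.
- birch_disc: Flat birch disc, 68 mm across, 10 mm thick, loose, left of the V-block; origin under its centre.
- masking_tape: Roll of beige masking tape lying flat, 104 mm across, 24 mm high, loose bystander; origin under its centre.
Not all that is in view belongs to the job. Of the things that look like the bar, the larger one is meant.

How it is judged:
On the way, in this order (a step that is already met when the one before it is completed fails the run):
1. the bar, still on the bench before the ramp, has rolled through about a quarter turn (angle between bar's own z axis and vertical above 1.2 rad and height (world z) of bar_center below 0.024 m), for 0.05 s.
2. the bar lies in the groove (y of bar_center in the frame of v_block between -0.005 and 0.006 m and z of bar_center in the frame of v_block below 0.034 m and angle between the x axis of bar and the x axis of v_block, either way round below 0.06 rad), for 0.2 s.
At the end, for the whole second after the job is handed in: The bar lies at rest down in the V-groove (axis within 3 mm sideways and 3.5 mm in height of the seated position, parallel within 0.04 rad), its far end within 4 mm of the end stop (x of bar_center in the frame of v_block between -0.024 and -0.016 m and y of bar_center in the frame of v_block between -0.003 and 0.003 m and z of bar_center in the frame of v_block between 0.026 and 0.033 m and angle between the x axis of bar and the x axis of v_block, either way round below 0.04 rad and linear speed of bar below 0.02 m/s); the robot touches nothing.
It fails at once if the bar is lifted off the bench before the ramp (y of bar_center in the frame of v_block below -0.1 m and height (world z) of bar_center above 0.03 m).
It fails at once if the bar is lifted clear of the ramp or out of the groove (height (world z) of bar_center above 0.048 m).
It fails at once if the bar shoots off (faster than 0.4 m/s) (linear speed of bar above 0.4 m/s).
It fails at once if a bystander is moved by more than 15 mm (distance of any of clock_motor_1, clock_motor_2, bun_moss_4, bun_moss_2, birch_disc, masking_tape from where it was at the start of the episode above 0.015 m).
It also fails if it takes over 51 s, if anything falls off the work surface, if the arm or the gripper's body presses on something with over 40 N, if the wrist force passes 120 N, or if a joint passes its speed limit or range.

## Working session

There is one attempt and no reset: what is moved stays moved. The work goes in short steps, Python scripts to look and compute and a tool call to move; the robot and the scene stay as the last step left them, time stands still between calls to the robot, and variables do not carry over. Pictures are saved under pics/ and viewed, about 8 in all and at most 12, crops included, and the job is handed in when it is done.

Besides the shell and the picture viewer there is one more tool, called after "Emit:" as name(argument=value, ...), one argument or row to a line, values as JSON. drive_tool: Moves the arm, as the interface text tells. Its arguments: {"type":"object","properties":{"steps":{"type":"array"},"grip_force":{"type":"number"}},"required":["steps"]}

```bash
mkdir -p pics
cat > h.py <<'E'
import numpy as np, cv2
from scipy.spatial.transform import Rotation as R
from workcell import monitor, grab_frame, workorder
def snap(name,fn):
    f=grab_frame(name); cv2.imwrite('pics/'+fn,f['frame'][:,:,::-1]); 
    np.save('pics/'+name+'_cal.npy',{k:v for k,v in f.items() if k!='frame'},allow_pickle=True); return f
def cal(name): return np.load('pics/'+name+'_cal.npy',allow_pickle=True).item()
def rot(f):
    o=np.array(f['orientation']); return o if o.shape==(3,3) else R.from_euler('xyz',o).as_matrix()
def p2w(f,u,v,z,fish=False):
    fl=210/np.tan(np.radians(f['vertical_fov'])/2); d=np.array([u-f['cx'],v-f['cy']])
    if fish:
        r=np.hypot(*d); th=r/fl; ray=np.r_[d/r*np.sin(th),np.cos(th)]
    else: ray=np.r_[d/fl,1]
    w=rot(f)@ray; c=np.array(f['xyz']); return c+w*(z-c[2])/w[2]
def w2p(f,p):
    fl=210/np.tan(np.radians(f['vertical_fov'])/2); q=rot(f).T@(np.array(p)-f['xyz']); return fl*q[:2]/q[2]+[f['cx'],f['cy']]
E
python3 - <<'E'
from h import *
print(monitor.observe())
a=snap('scene','a.png'); b=snap('side','b.png'); c=snap('wrist','c.png')
for f in (a,b,c): print({k:v for k,v in f.items() if k!='frame'})
E
```

```text
{'clock': 0.0, 'qpos': array([-1.30415502,  0.52203698, -0.03632608,  1.60000416,  0.02121014,
        1.02111829, -0.11282317]), 'qd': array([ 2.43482908e-04,  8.52054028e-04,  3.20831117e-05, -5.16921796e-05,
       -9.96922015e-04,  4.86623784e-04, -3.56181371e-04]), 'joint_efforts': array([-1.53287678e-03, -9.27125001e+01,  1.97875321e+00, -3.69916821e+01,
        1.76579825e-02,  8.36444960e-03, -2.35725798e-05]), 'position': array([0.20649621, 0.58955246, 0.24471281]), 'tool_rot': array([-1.57089089e+00,  1.17766303e-03,  1.23392591e+00]), 'force': array([ 0.52447713,  0.00932847, -0.42111597]), 'moment': array([ 0.03477463, -0.01005522,  0.02248705]), 'grip_width': 0.0853176774652626}
{'vertical_fov': 46.79116028862204, 'cx': 282.5644416666509, 'cy': 211.5361905069672, 'xyz': array([ 0.06415349, -0.91601374,  0.97472347]), 'orientation': array([-2.30078885, -0.01716611, -0.43415813])}
{'vertical_fov': 45.706759212836886, 'cx': 279.7283173786789, 'cy': 216.17376376460396, 'xyz': array([-0.0552213 ,  1.07644495,  0.67738723]), 'orientation': array([-2.04874116,  0.01622033, -2.66425086])}
{'vertical_fov': 65.70646984690485, 'cx': 276.2975790885104, 'cy': 206.35483206573988, 'xyz': array([0.14381232, 0.61054504, 0.37294211]), 'orientation': array([2.87755204e+00, 1.22629497e-03, 1.23479668e+00])}
```

View pics/a.png

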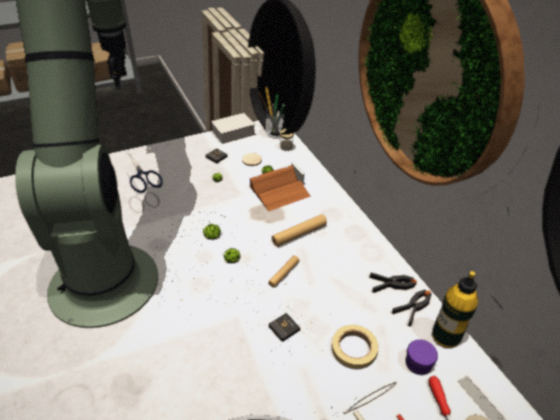

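View pics/b.png

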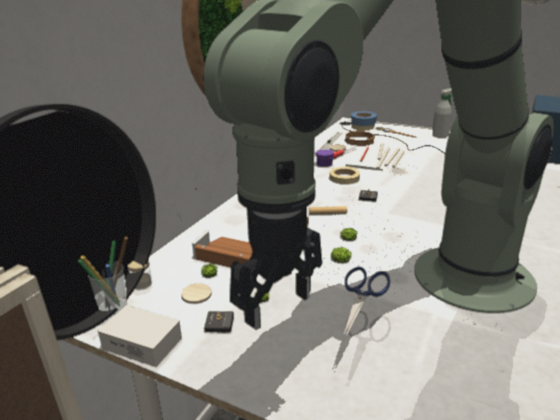

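The scene view shows two bar-like things. The long one is at about (300,230) and the short one, a decoy, at about (284,271). The V-block is at about (280,187), with the stop at its right end (299,173). The bar is the larger one, so I'll check it in a close crop.

Run:
```python
from h import *
im=cv2.imread('pics/a.png')
c=im[150:290,190:340]; cv2.imwrite('pics/a2.png',cv2.resize(c,None,fx=4.2,fy=4.2,interpolation=cv2.INTER_CUBIC))
```

```text
(no output)
```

View pics/a2.png

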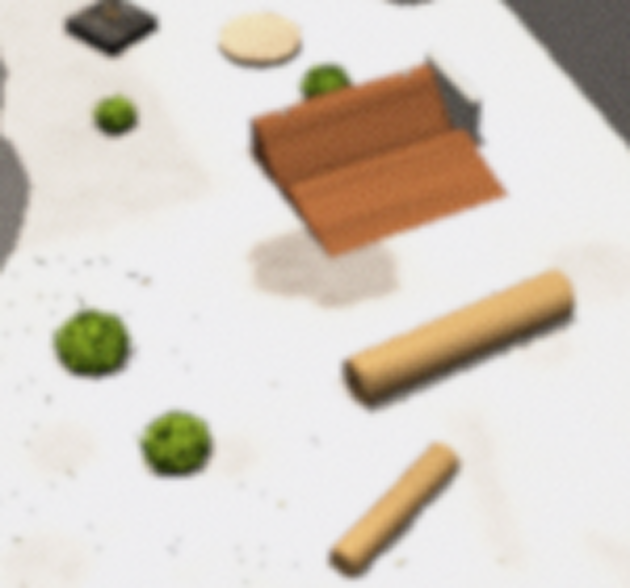

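Run:
```python
from h import *
from scipy.optimize import least_squares
f=cal('scene'); px=lambda u,v:(190+u/4.2,150+v/4.2)
pts=[((332,255),(-85,-81,0)),((506,194),(66,-81,0)),((290,186),(-85,-14,17)),((468,131),(66,-14,17)),((253,122),(-85,37,40)),((430,66),(66,37,40))]
def pr(q,b):
    c,s=np.cos(q[2]),np.sin(q[2]); b=np.array(b)/1e3
    return np.array([q[0]+c*b[0]-s*b[1],q[1]+s*b[0]+c*b[1],b[2]])
res=lambda q:np.concatenate([w2p(f,pr(q,b))-px(*p) for p,b in pts])
p0=p2w(f,*px(400,160),.02); r=least_squares(res,[p0[0],p0[1],0.2]); print('block',r.x,r.fun.reshape(-1,2).round(2))
n=p2w(f,*px(362,384),.018); e=p2w(f,*px(562,291),.018)
print('bar ends',n,e,'len',np.linalg.norm(e-n),'yaw',np.arctan2(e[1]-n[1],e[0]-n[0]))
c,s=np.cos(r.x[2]),np.sin(r.x[2]); m=(n+e)/2-[*r.x[:2],0]
print('center in block',c*m[0]+s*m[1],-s*m[0]+c*m[1])
inv=lambda P:(c*(P[0]-r.x[0])+s*(P[1]-r.x[1]),-s*(P[0]-r.x[0])+c*(P[1]-r.x[1]))
for nm,p,z in [('bar',(460,338),.018),('decoyA',(445,457),.01),('decoyB',(345,562),.01),('moss1',(92,342),.013),('moss2',(177,443),.013),('moss3',(326,90),.013),('moss4',(115,115),.012),('disc',(260,40),.01),('motor',(112,25),.03)]:
    P=p2w(f,*px(*p),z); print(nm,P[:2].round(3),'blk',np.round(inv(P),3))
```

```text
block [0.57848472 0.17043618 0.07267454] [[-0.47  0.52]
 [ 0.83 -0.04]
 [-0.64  0.01]
 [-0.81 -1.05]
 [ 0.63  0.29]
 [ 0.49  0.16]]
bar ends [ 0.4605576  -0.05821816  0.018     ] [ 0.62449291 -0.03198633  0.018     ] len 0.1660207642197221 yaw 0.1586682694777251
center in block -0.051514915797330266 -0.21235844011405244
bar [ 0.539 -0.045] blk [-0.055 -0.212]
decoyA [ 0.485 -0.132] blk [-0.115 -0.295]
decoyB [ 0.392 -0.185] blk [-0.212 -0.341]
moss1 [0.313 0.056] blk [-0.273 -0.095]
moss2 [ 0.332 -0.054] blk [-0.262 -0.206]
moss3 [0.569 0.25 ] blk [-0.003  0.08 ]
moss4 [0.409 0.287] blk [-0.16   0.129]
disc [0.549 0.336] blk [-0.018  0.167]
motor [0.439 0.376] blk [-0.124  0.215]
```

Both fits agree with the given sizes: the block residuals are at most about 1 px, the bar comes out 166 mm long, and its centre is at block (-51, -212) mm. I'll move behind the bar with the jaws open along its length.

Emit:
drive_tool(
  steps=[85, 14, -27.2, 0, -2.66, 85, 14, -27.2, 0, -2.66, 85, 14, -27.2, 0, -2.66, 85, 14, -27.2, 0, -2.66, 85, 14, -27.2, 0, -2.66],
)

```text
clock: 0.57
position: [0.2769, 0.4524, 0.2451]
tool_rot: [-1.571, 0.0, 1.0]
force: [0.4, 0.2, 0.6]
grip_width: 0.0852
```

Emit:
drive_tool(
  steps=[85, 14, -27.2, 0, -2.66, 85, 14, -27.2, 0, -2.66, 85, 14, -27.2, 0, -2.66, 85, 14, -27.2, 0, -2.66, 85, 14, -27.2, 0, -2.66],
)

```text
clock: 0.98
position: [0.3469, 0.3164, 0.2453]
tool_rot: [-1.571, 0.0, 0.767]
force: [0.1, 1.2, 0.3]
grip_width: 0.0848
```

Emit:
drive_tool(
  steps=[85, 14, -27.2, 0, -2.66, 85, 14, -27.2, 0, -2.66, 85, 14, -27.2, 0, -2.66, 85, 14, -27.2, 0, -2.66, 85, 14, -27.2, 0, -2.66],
)

```text
clock: 1.4
position: [0.4169, 0.1804, 0.2454]
tool_rot: [-1.571, -0.0, 0.535]
force: [-0.1, 1.2, -0.1]
grip_width: 0.085
```

Emit:
drive_tool(
  steps=[85, 14, -27.2, 0, -2.66, 85, 14, -27.2, 0, -2.66, 85, 14, -27.2, 0, -2.66, 85, 14, -27.2, 0, -2.66, 85, 14, -27.2, 0, -2.66],
)

```text
clock: 1.82
position: [0.487, 0.0444, 0.2453]
tool_rot: [-1.571, -0.0, 0.303]
force: [1.0, 0.6, 0.2]
grip_width: 0.0849
```

Emit:
drive_tool(
  steps=[85, 14, -27.2, 0, -2.66, 85, 14, -27.2, 0, -2.66, 85, 14, -27.2, 0, -2.66, 85, 14, -27.2, 0, -2.66, 85, 14, -27.2, 0, -2.66],
)

```text
clock: 2.23
position: [0.557, -0.0915, 0.2452]
tool_rot: [-1.571, 0.0, 0.071]
force: [-0.8, 0.9, 1.4]
grip_width: 0.0849
```

Emit:
drive_tool(
  steps=[85, 0, 0, -30, 0, 85, 0, 0, -30, 0, 85, 0, 0, -30, 0, 85, 0, 0, 0, 0, 85, 0, 0, 0, 0],
)

```text
clock: 2.65
position: [0.5559, -0.0903, 0.1549]
tool_rot: [-1.571, 0.003, 0.073]
force: [-0.0, -0.1, 0.7]
grip_width: 0.0848
```

Run:
```python
from h import *
a=snap('scene','d1.png'); c=snap('wrist','d3.png'); b=snap('side','d2.png')
A=cv2.resize(cv2.imread('pics/d1.png')[130:310,190:390],(400,360),interpolation=cv2.INTER_CUBIC)
B=cv2.resize(cv2.imread('pics/d2.png')[130:310,180:380],(400,360),interpolation=cv2.INTER_CUBIC)
cv2.imwrite('pics/d.png',np.hstack([A,B]))
```

```text
(no output)
```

View pics/d.png

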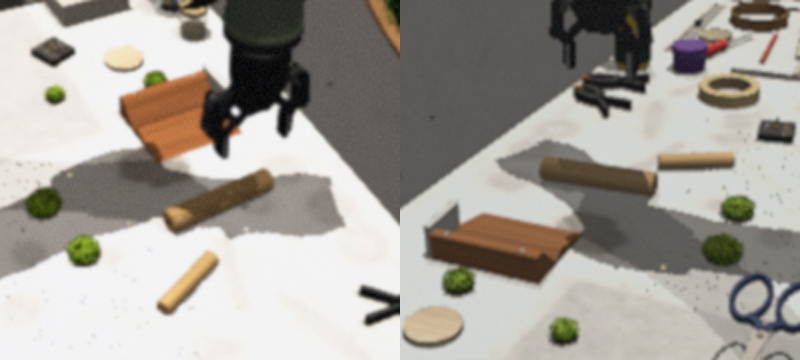

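View pics/d3.png

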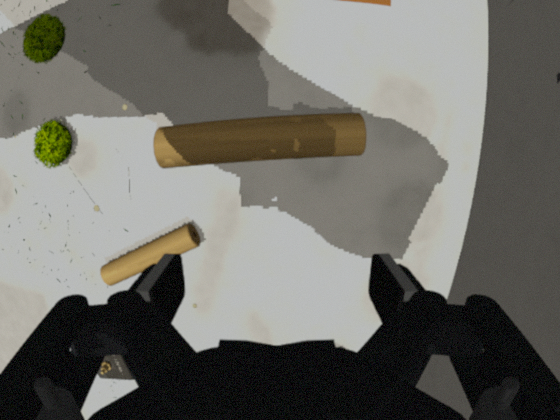

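Run:
```python
from h import *
f=cal('wrist'); P=[p2w(f,u,v,.018,True) for u,v in((158,147),(364,134))]
print(P,np.linalg.norm(P[1]-P[0]),(P[0]+P[1])/2,np.arctan2(*(P[1]-P[0])[1::-1]))
q=cal('scene'); s=monitor.observe()['position']; print(s)
for uv in ((301,206.5),(334,197.5)):
  for z in (.155,.148,.141): 
    w=p2w(q,*uv,z); d=w-s; c,si=np.cos(.073),np.sin(.073); print(z,'tool-frame off',c*d[0]+si*d[1],-si*d[0]+c*d[1])
```

```text
[array([ 0.45214325, -0.05257399,  0.018     ]), array([ 0.62502435, -0.02983891,  0.018     ])] 0.17436960461557544 [ 0.5385838  -0.04120645  0.018     ] 0.13075667220917395
[ 0.55744198 -0.09024919  0.15712806]
0.155 tool-frame off -0.04375095951905778 0.0011437493574956142
0.148 tool-frame off -0.03940905964449193 0.00787908976007386
0.141 tool-frame off -0.03506715976992619 0.014614430162652112
0.155 tool-frame off 0.05118114467141467 -0.008636879408280455
0.148 tool-frame off 0.05633371393745099 -0.001985060343792884
0.141 tool-frame off 0.061486283203487535 0.004666758720694781
```

The wrist view shows the bar from (158,147) to (364,134), with its centre within about 4 mm of the scene fit. Opened, the fingertips look only about 1 to 6 mm ahead of the TCP. I'll lower in stages and watch the force.

Emit:
drive_tool(
  steps=[85, 0, 0, -32, 0, 85, 0, 0, -32, 0, 85, 0, 0, -32, 0, 85, 0, 0, -24, 0, 85, 0, 0, -10, 0],
)

```text
clock: 3.22
position: [0.5563, -0.0898, 0.0239]
tool_rot: [-1.57, 0.001, 0.074]
force: [0.4, 0.1, -0.2]
grip_width: 0.0855
```

Emit:
drive_tool(
  steps=[85, 0, 0, -3, 0, 85, 0, 0, -3, 0, 85, 0, 0, -3, 0, 85, 0, 0, 0, 0, 85, 0, 0, 0, 0],
)

```text
clock: 3.63
position: [0.5571, -0.0901, 0.0173]
tool_rot: [-1.571, -0.001, 0.073]
force: [0.4, 0.0, -0.0]
grip_width: 0.085
```

Run:
```python
from h import *
print(monitor.observe()['position'],monitor.observe()['force'])
c=snap('wrist','e3.png'); b=snap('scene','e1.png')
A=cv2.resize(cv2.imread('pics/e3.png')[60:360,60:460],(400,300))
B=cv2.resize(cv2.imread('pics/e1.png')[180:280,240:373],(400,300),interpolation=cv2.INTER_CUBIC)
cv2.imwrite('pics/e.png',np.hstack([A,B]))
```

```text
[ 0.5571254  -0.0900973   0.01729263] [ 0.43311038  0.03346544 -0.00925486]
```

View pics/e.png

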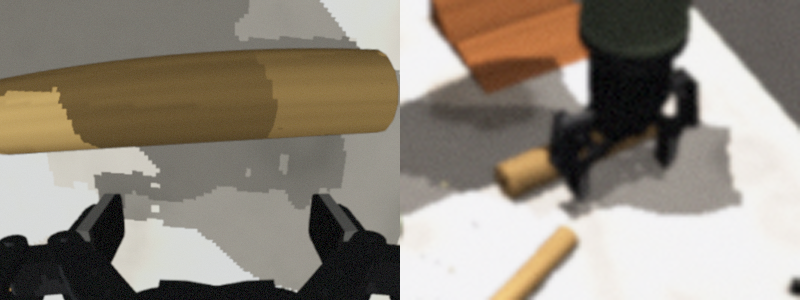

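Both tips are clear of the bench and behind the bar, and the near one clears the short decoy. I'll lower a little more and start rolling.

Emit:
drive_tool(
  steps=[85, 0, 0, -2, 0, 85, 0, 0, -2, 0, 85, 0, 0, 0, 0, 85, -0.2, 3, 0, 0, 85, -0.2, 3, 0, 0],
)

```text
clock: 4.15
position: [0.5561, -0.084, 0.0122]
tool_rot: [-1.571, 0.0, 0.073]
force: [0.1, 1.5, -0.2]
grip_width: 0.0848
```

Emit:
drive_tool(
  steps=[85, -0.2, 3, 0, 0, 85, -0.2, 3, 0, 0, 85, -0.2, 3, 0, 0, 85, -0.2, 3, 0, 0, 85, -0.2, 3, 0, 0],
)

```text
clock: 4.57
position: [0.5552, -0.0688, 0.0123]
tool_rot: [-1.571, -0.0, 0.073]
force: [0.6, 0.1, -0.1]
grip_width: 0.0848
```

Emit:
drive_tool(
  steps=[85, -0.3, 4, 0, 0, 85, -0.3, 4, 0, 0, 85, -0.3, 4, 0, 0, 85, -0.3, 4, 0, 0, 85, -0.3, 4, 0, 0],
)

```text
clock: 4.98
position: [0.5536, -0.0486, 0.0123]
tool_rot: [-1.571, 0.0, 0.073]
force: [-0.5, -1.1, -0.1]
grip_width: 0.0848
```

Emit:
drive_tool(
  steps=[85, -0.3, 4, 0, 0, 85, -0.3, 4, 0, 0, 85, -0.3, 4, 0, 0, 85, -0.3, 4, 0, 0, 85, -0.3, 4, 0, 0],
)

```text
clock: 5.4
position: [0.5521, -0.0288, 0.0123]
tool_rot: [-1.571, -0.0, 0.073]
force: [0.0, 0.3, -0.0]
grip_width: 0.085
```

Run:
```python
from h import *
print(monitor.observe()['position'],monitor.observe()['force'])
c=snap('wrist','g3.png'); b=snap('scene','g1.png')
A=cv2.resize(cv2.imread('pics/g3.png'),(400,300))
B=cv2.resize(cv2.imread('pics/g1.png')[150:250,240:373],(400,300),interpolation=cv2.INTER_CUBIC)
cv2.imwrite('pics/g.png',np.hstack([A,B]))
```

```text
[ 0.55213033 -0.02878451  0.01229558] [ 0.0033953   0.26311598 -0.00258689]
```

View pics/g.png

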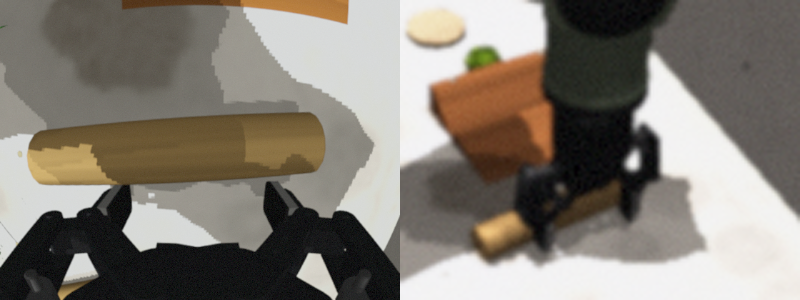

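Contact is made: the bar has rolled about 44 mm and its line has nearly squared up to the block. I'll continue to the ramp foot.

Emit:
drive_tool(
  steps=[85, -0.3, 4, 0, 0, 85, -0.3, 4, 0, 0, 85, -0.3, 4, 0, 0, 85, -0.3, 4, 0, 0, 85, -0.3, 4, 0, 0],
)

```text
clock: 5.92
position: [0.5506, -0.0086, 0.0123]
tool_rot: [-1.571, 0.0, 0.073]
force: [-0.5, -0.9, 0.7]
grip_width: 0.085
```

Emit:
drive_tool(
  steps=[85, -0.3, 4, 0, 0, 85, -0.3, 4, 0, 0, 85, -0.3, 4, 0, 0, 85, -0.3, 4, 0, 0, 85, -0.3, 4, 0, 0],
)

```text
clock: 6.33
position: [0.5491, 0.0113, 0.0123]
tool_rot: [-1.571, 0.0, 0.073]
force: [1.0, -0.3, 1.2]
grip_width: 0.085
```

Emit:
drive_tool(
  steps=[85, -0.3, 4, 0, 0, 85, -0.3, 4, 0, 0, 85, -0.3, 4, 0, 0, 85, -0.3, 4, 0, 0, 85, -0.3, 4, 0, 0],
)

```text
clock: 6.75
position: [0.5476, 0.0313, 0.0123]
tool_rot: [-1.571, 0.0, 0.073]
force: [0.3, 0.5, -0.1]
grip_width: 0.0849
```

Emit:
drive_tool(
  steps=[85, -0.3, 4, 0, 0, 85, -0.3, 4, 0, 0, 85, -0.3, 4, 0, 0, 85, -0.3, 4, 0.5, 0, 85, -0.3, 4, 0.5, 0],
)

```text
clock: 7.17
position: [0.5461, 0.0512, 0.0133]
tool_rot: [-1.571, 0.0, 0.073]
force: [0.5, -0.2, 0.3]
grip_width: 0.0851
```

Run:
```python
from h import *
print(monitor.observe()['position'],monitor.observe()['force'])
c=snap('wrist','i3.png'); b=snap('scene','i1.png'); b=snap('side','i2.png')
A=cv2.resize(cv2.imread('pics/i3.png'),(400,300))
B=cv2.resize(cv2.imread('pics/i1.png')[140:240,240:373],(400,300),interpolation=cv2.INTER_CUBIC)
C=cv2.resize(cv2.imread('pics/i2.png')[180:280,180:313],(400,300),interpolation=cv2.INTER_CUBIC)
cv2.imwrite('pics/i.png',np.vstack([np.hstack([A,B]),np.hstack([C,C*0])]))
```

```text
[0.54611432 0.05122088 0.01333648] [ 0.45464072 -0.19041392  0.30204442]
```

View pics/i.png

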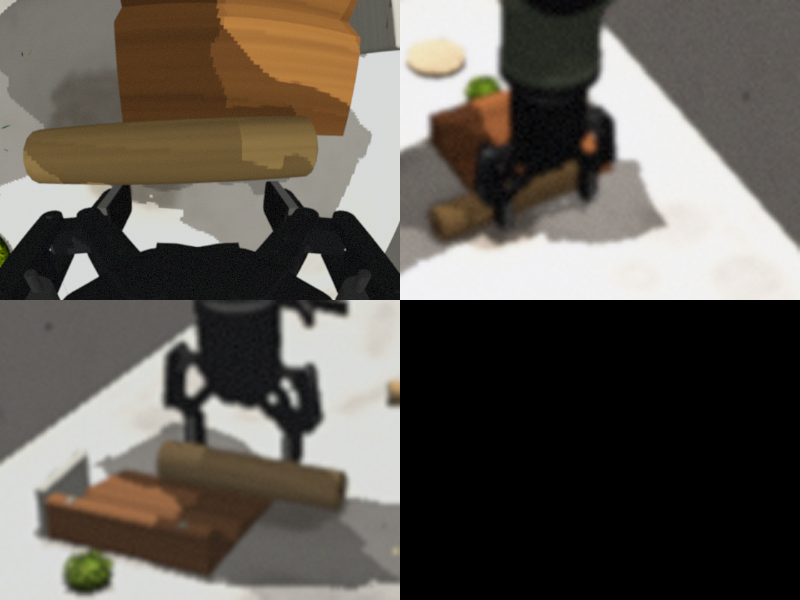

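Run:
```python
from h import *
f=cal('wrist'); c,s=np.cos(.0727),np.sin(.0727)
def blk(P): d=P[:2]-[.5785,.1704]; return np.array([c*d[0]+s*d[1],-s*d[0]+c*d[1]]).round(4)
def W(u,v,z): return p2w(f,u*1.4,v*1.4,z,True)
n,e=W(27,156,.018),W(316,147,.018)
print('bar',blk(n),blk(e),blk((n+e)/2),np.linalg.norm(e-n),'relyaw',np.arctan2(*(blk(e)-blk(n))[::-1]))
print('rampfoot far',blk(W(343,135,0)),'crest near/far',blk(W(115,40,.017)),blk(W(360,38,.017)))
print('tool',blk(monitor.observe()['position']))
```

```text
bar [-0.1583 -0.0912] [ 0.0302 -0.0845] [-0.064  -0.0879] 0.18860933519987103 relyaw 0.03552880973094485
rampfoot far [ 0.0631 -0.0804] crest near/far [-0.0868 -0.024 ] [ 0.0612 -0.0134]
tool [-0.0409 -0.1165]
```

The bar is at the ramp foot, against both fingers and nearly square, with the measured far ramp-foot corner matching the block fit within 3 mm. Next I'll push it up the ramp, rising with the slope.

Emit:
drive_tool(
  steps=[85, -0.3, 4, 0.7, 0, 85, -0.3, 4, 1, 0, 85, -0.3, 4, 1, 0, 85, -0.3, 4, 1, 0, 85, -0.3, 4, 1, 0],
)

```text
clock: 7.73
position: [0.5447, 0.0712, 0.0181]
tool_rot: [-1.571, -0.0, 0.073]
force: [0.6, -3.2, 1.1]
grip_width: 0.085
```

Emit:
drive_tool(
  steps=[85, -0.3, 4, 1, 0, 85, -0.3, 4, 1, 0, 85, -0.3, 4, 1, 0, 85, -0.3, 4, 1, 0, 85, -0.3, 4, 1, 0],
)

```text
clock: 8.15
position: [0.5431, 0.0913, 0.0231]
tool_rot: [-1.571, 0.0, 0.073]
force: [-0.1, -2.8, 1.3]
grip_width: 0.0849
```

Emit:
drive_tool(
  steps=[85, -0.2, 3, 0.8, 0, 85, -0.2, 3, 0.8, 0, 85, -0.2, 3, 0.8, 0, 85, -0.2, 3, 0.8, 0, 85, -0.2, 3, 0.8, 0],
)

```text
clock: 8.57
position: [0.5421, 0.1061, 0.027]
tool_rot: [-1.571, 0.0, 0.073]
force: [0.3, -2.3, 0.9]
grip_width: 0.0851
```

Run:
```python
from h import *
print(monitor.observe()['position'],monitor.observe()['force'])
c=snap('wrist','j3.png'); b=snap('scene','j1.png'); b=snap('side','j2.png')
A=cv2.resize(cv2.imread('pics/j3.png'),(400,300))
B=cv2.resize(cv2.imread('pics/j1.png')[140:240,240:373],(400,300),interpolation=cv2.INTER_CUBIC)
C=cv2.resize(cv2.imread('pics/j2.png')[180:280,180:313],(400,300),interpolation=cv2.INTER_CUBIC)
cv2.imwrite('pics/j.png',np.vstack([np.hstack([A,B]),np.hstack([C,C*0])]))
```

```text
[0.54211453 0.10610824 0.0270495 ] [ 0.25259841 -2.3364026   0.88291488]
```

View pics/j.png

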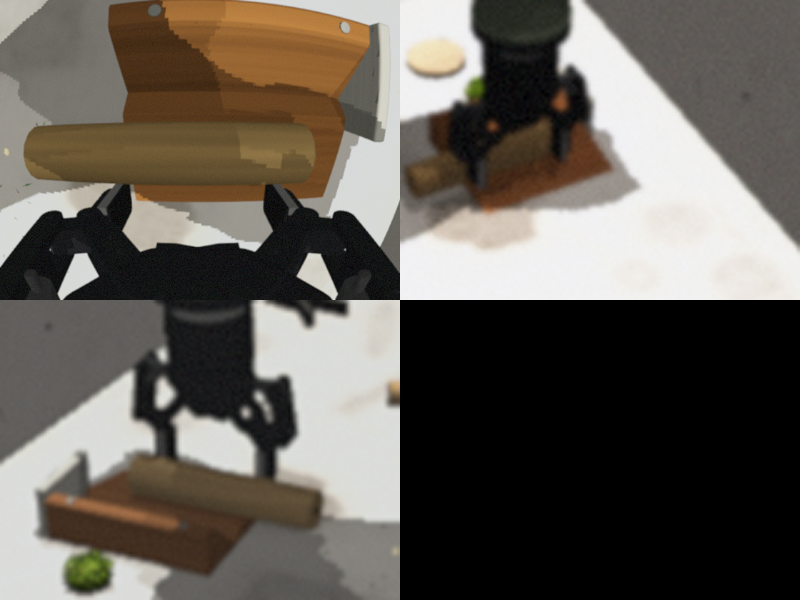

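The bar is square on the ramp, about 15 mm before the crest. I'll ease it over slowly.

Emit:
drive_tool(
  steps=[85, -0.2, 2, 0.5, 0, 85, -0.2, 2, 0.5, 0, 85, -0.1, 2, 0.5, 0, 85, -0.1, 1.5, 0.4, 0, 85, -0.1, 1.5, 0.4, 0],
)

```text
clock: 9.13
position: [0.5415, 0.115, 0.0294]
tool_rot: [-1.571, -0.0, 0.073]
force: [-0.1, -1.6, 1.7]
grip_width: 0.085
```

Emit:
drive_tool(
  steps=[85, -0.1, 1.5, 0.4, 0, 85, -0.1, 1.5, 0.4, 0, 85, -0.1, 1.5, 0.3, 0, 85, -0.1, 1.5, 0.2, 0, 85, -0.1, 1, 0, 0],
)

```text
clock: 9.55
position: [0.5409, 0.1222, 0.0306]
tool_rot: [-1.571, 0.0, 0.073]
force: [-0.2, -1.5, 1.0]
grip_width: 0.0852
```

Emit:
drive_tool(
  steps=[85, -0.1, 1, 0, 0, 85, -0.1, 1, 0, 0, 85, -0.1, 1, 0, 0, 85, -0.1, 1, 0, 0, 85, 0, 1, 0, 0],
)

```text
clock: 9.97
position: [0.5405, 0.1271, 0.0306]
tool_rot: [-1.571, 0.0, 0.073]
force: [-0.1, 0.4, -0.5]
grip_width: 0.0851
```

Run:
```python
from h import *
print(monitor.observe()['position'],monitor.observe()['force'])
c=snap('wrist','k3.png'); b=snap('side','k2.png')
A=cv2.resize(cv2.imread('pics/k3.png'),(400,300))
C=cv2.resize(cv2.imread('pics/k2.png')[180:280,180:313],(400,300),interpolation=cv2.INTER_CUBIC)
cv2.imwrite('pics/k.png',np.hstack([A,C]))
```

```text
[0.54048762 0.12705375 0.03055641] [-0.14888935  0.38854134 -0.54485696]
```

View pics/k.png

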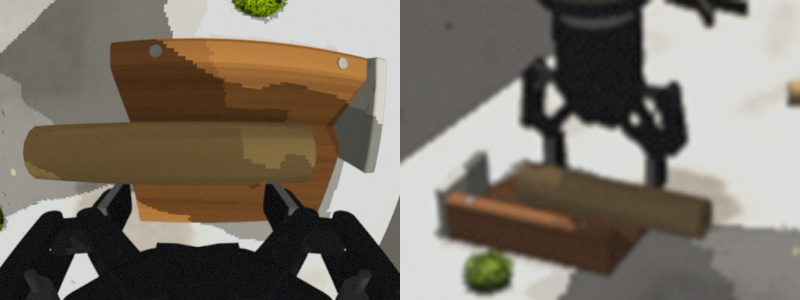

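Emit:
drive_tool(
  steps=[85, -0.1, 1, 0, 0, 85, -0.1, 1, 0, 0, 85, -0.1, 1, 0, 0, 85, 0, 0, 0, 0, 85, 0, 0, 0, 0],
)

```text
clock: 10.48
position: [0.5402, 0.13, 0.0306]
tool_rot: [-1.571, 0.0, 0.073]
force: [-0.4, 0.3, 0.6]
grip_width: 0.0847
```

Emit:
drive_tool(
  steps=[85, -0.1, 1, 0, 0, 85, -0.1, 1, 0, 0, 85, -0.1, 1, 0, 0, 85, 0, 0, 0, 0, 85, 0, 0, 0, 0],
)

```text
clock: 10.9
position: [0.54, 0.1329, 0.0306]
tool_rot: [-1.571, -0.0, 0.073]
force: [-0.9, 0.7, 0.3]
grip_width: 0.085
```

Run:
```python
from h import *
print(monitor.observe()['position'],monitor.observe()['force'])
c=snap('wrist','l3.png'); b=snap('side','l2.png')
A=cv2.resize(cv2.imread('pics/l3.png'),(400,300))
C=cv2.resize(cv2.imread('pics/l2.png')[180:280,180:313],(400,300),interpolation=cv2.INTER_CUBIC)
cv2.imwrite('pics/l.png',np.hstack([A,C]))
```

```text
[0.53995706 0.13293768 0.03060364] [-0.8939046   0.68086372  0.3496377 ]
```

View pics/l.png

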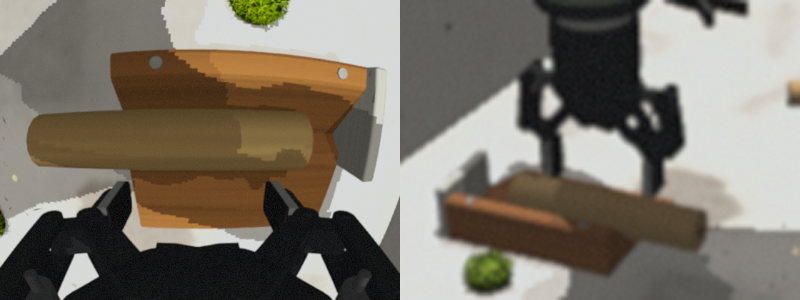

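The bar has dropped into the groove, parallel, and the fingers no longer touch it. I'll back off, lift, close the fingers and turn 90° to come in at the near end.

Emit:
drive_tool(
  steps=[85, 0, -5, 0, 0, 85, 0, -10, 5, 0, 85, 0, 0, 30, 0, 85, 0, 0, 35, 0, 85, 0, 0, 30, 0],
)

```text
clock: 11.42
position: [0.5398, 0.1161, 0.1324]
tool_rot: [-1.571, 0.0, 0.072]
force: [0.3, 1.5, 0.3]
grip_width: 0.0848
```

Emit:
drive_tool(
  steps=[0, -10, 3, 0, -6, 0, -10, 3, 0, -6, 0, -10, 3, 0, -6, 0, -10, 3, 0, -6, 0, -10, 3, 0, -6],
)

```text
clock: 11.83
position: [0.4895, 0.1319, 0.1311]
tool_rot: [-1.57, -0.0, -0.457]
force: [0.1, -0.2, -0.7]
grip_width: 0.0249
```

Emit:
drive_tool(
  steps=[0, -10, 3, 0, -6, 0, -10, 3, 0, -6, 0, -10, 3, 0, -6, 0, -10, 3, 0, -6, 0, -10, 3, 0, -6],
)

```text
clock: 12.25
position: [0.4395, 0.1471, 0.131]
tool_rot: [-1.57, 0.0, -0.98]
force: [0.0, 0.5, -0.3]
grip_width: 0.0004
```

Emit:
drive_tool(
  steps=[0, -10, 3, 0, -6, 0, -10, 3, 0, -6, 0, -11, 4, 0, -6, 0, 0, 0, 0, -6, 0, 0, 0, 0, -6],
)

```text
clock: 12.67
position: [0.4085, 0.1574, 0.131]
tool_rot: [-1.571, 0.001, -1.503]
force: [0.2, -0.8, 0.0]
grip_width: 0.0
```

Run:
```python
from h import *
o=monitor.observe(); print(o['position'],o['tool_rot'],o['force'],o['grip_width'],o['qpos'])
a=snap('scene','m1.png'); s=snap('side','m2.png'); w=snap('wrist','m3.png')
A=cv2.resize(cv2.imread('pics/m1.png')[140:240,220:353],(400,300),interpolation=cv2.INTER_CUBIC)
C=cv2.resize(cv2.imread('pics/m2.png')[180:280,180:313],(400,300),interpolation=cv2.INTER_CUBIC)
W=cv2.resize(cv2.imread('pics/m3.png'),(400,300))
cv2.imwrite('pics/m.png',np.vstack([np.hstack([A,C]),np.hstack([W,W*0])]))
# model outlines of seated bar in scene view for blob-based x estimate: brightness along axis line
f=cal('scene'); im=cv2.imread('pics/m1.png')
B=lambda x,y,z:np.array([.5785+.9974*x-.0726*y,.1704+.0726*x+.9974*y,z])
for x in np.arange(-.16,.08,.008):
    u,v=w2p(f,B(x,-.006,.0455)); print(round(x,3),im[int(round(v)),int(round(u))],end=' ')
```

```text
[0.40851943 0.1574184  0.13097607] [-1.57092115e+00  8.49657272e-04 -1.50289297e+00] [ 0.16336834 -0.77126159  0.04270799] 1.2568308956812512e-05 [-1.14745315  0.60837551  0.88882719  2.205671   -0.78285072  0.68177642
 -1.20195579]
-0.16 [113 118 124] -0.152 [50 66 76] -0.144 [ 60  96 126] -0.136 [ 62  99 130] -0.128 [ 66 103 134] -0.12 [ 58  97 128] -0.112 [ 62  98 129] -0.104 [ 62 101 130] -0.096 [ 62  99 130] -0.088 [ 61 100 130] -0.08 [ 60  96 126] -0.072 [ 60  98 129] -0.064 [ 63  98 128] -0.056 [ 58  95 125] -0.048 [ 61  98 127] -0.04 [ 65 103 135] -0.032 [100 159 202] -0.024 [114 180 224] -0.016 [120 185 228] -0.008 [119 183 228] 0.0 [119 183 227] 0.008 [119 183 227] 0.016 [114 181 225] 0.024 [ 81 134 184] 0.032 [ 54  94 155] 0.04 [ 49  88 148] 0.048 [ 65  82 111] 0.056 [78 85 88] 0.064 [115 121 126] 0.072 [222 230 232]
```

Emit:
drive_tool(
  steps=[0, -4, 0, -30, 0, 0, 0, 0, -30, 0, 0, 0, 0, -25, 0, 0, 0, 0, -8, 0, 0, 0, 0, -4, 0],
)

```text
clock: 13.23
position: [0.4046, 0.157, 0.0326]
tool_rot: [-1.572, -0.0, -1.495]
force: [0.3, -1.0, 0.7]
grip_width: -0.0
```

Emit:
drive_tool(
  steps=[0, 2, 0.2, 0, 0, 0, 3, 0.2, 0, 0, 0, 3, 0.2, 0, 0, 0, 3, 0.2, 0, 0, 0, 3, 0.2, 0],
)

```text
invalid input
```

Emit:
drive_tool(
  steps=[0, 2, 0.15, 0, 0, 0, 2, 0.15, 0, 0, 0, 2, 0.15, 0, 0, 0, 2, 0.15, 0, 0, 0, 2, 0.15, 0, 0],
)

```text
clock: 13.65
position: [0.4154, 0.159, 0.0341]
tool_rot: [-1.57, 0.0, -1.497]
force: [-0.1, -0.5, 0.6]
grip_width: -0.0004
```

```bash
cat > x.py <<'E'
from h import *
import sys
o=monitor.observe(); print(o['position'],o['force'],o['clock'])
n=sys.argv[1]; snap('scene',n+'.png')
f=cal('scene'); im=cv2.imread('pics/'+n+'.png').astype(int)
B=lambda x,y,z:np.array([.5785+.9974*x-.0726*y,.1704+.0726*x+.9974*y,z])
for a,b in ((-.16,-.09),(-.01,.08)):
  for x in np.arange(a,b,.005):
    u,v=w2p(f,B(x,-.006,.0455)); print(round(x*1000),im[int(round(v)),int(round(u)),1:].tolist(),end=' ')
  print()
E
python3 x.py n1
```

```text
[0.41544286 0.15897234 0.03411451] [-0.06976618 -0.47679587  0.57519066] 13.65
-160 [10, 6] -155 [12, 11] -150 [31, 42] -145 [32, 42] -140 [67, 86] -135 [63, 82] -130 [101, 131] -125 [102, 131] -120 [104, 134] -115 [102, 131] -110 [102, 133] -105 [103, 133] -100 [99, 129] -95 [102, 131] -90 [99, 130] 
-10 [183, 227] -5 [184, 228] 0 [184, 229] 5 [185, 228] 10 [185, 227] 15 [185, 227] 20 [174, 221] 25 [137, 186] 30 [94, 157] 35 [94, 155] 40 [93, 153] 45 [86, 140] 50 [85, 114] 55 [90, 95] 60 [94, 97] 65 [126, 132] 70 [230, 233] 75 [233, 235]
```

Call 2 was refused because one number was missing, so nothing moved. I'll continue with the slow end push.

Emit:
drive_tool(
  steps=[0, 2, 0.15, 0, 0, 0, 2, 0.15, 0, 0, 0, 2, 0.15, 0, 0, 0, 2, 0.15, 0, 0, 0, 2, 0.15, 0, 0],
)

```text
clock: 14.12
position: [0.425, 0.1594, 0.0336]
tool_rot: [-1.571, 0.0, -1.497]
force: [-2.4, 0.2, 0.9]
grip_width: 0.0
```

Emit:
drive_tool(
  steps=[0, 2, 0.15, 0, 0, 0, 2, 0.15, 0, 0, 0, 2, 0.15, 0, 0, 0, 2, 0.15, 0, 0, 0, 2, 0.15, 0, 0],
)

```text
clock: 14.53
position: [0.4351, 0.1601, 0.0336]
tool_rot: [-1.571, -0.0, -1.498]
force: [-1.1, -0.4, 0.2]
grip_width: 0.0003
```

```bash
python3 x.py n2
```

```text
[0.43512454 0.16008874 0.0335695 ] [-1.10476611 -0.36697814  0.22766167] 14.5333
-160 [69, 77] -155 [58, 58] -150 [37, 39] -145 [23, 22] -140 [12, 8] -135 [15, 18] -130 [48, 60] -125 [60, 76] -120 [59, 76] -115 [81, 105] -110 [97, 126] -105 [103, 131] -100 [101, 131] -95 [101, 131] -90 [99, 130] 
-10 [183, 226] -5 [186, 229] 0 [186, 229] 5 [187, 228] 10 [183, 227] 15 [188, 228] 20 [185, 228] 25 [185, 228] 30 [184, 228] 35 [167, 216] 40 [108, 164] 45 [93, 147] 50 [85, 113] 55 [85, 87] 60 [94, 99] 65 [123, 127] 70 [230, 232] 75 [234, 236]
```

Emit:
drive_tool(
  steps=[0, 2, 0.15, 0, 0, 0, 2, 0.15, 0, 0, 0, 2, 0.15, 0, 0, 0, 1.5, 0.1, 0, 0, 0, 1, 0.1, 0, 0],
)

```text
clock: 15.0
position: [0.4437, 0.1607, 0.0336]
tool_rot: [-1.571, -0.0, -1.498]
force: [-1.7, -0.5, 0.8]
grip_width: 0.0004
```

Emit:
drive_tool(
  steps=[0, 1, 0.1, 0, 0, 0, 1, 0.1, 0, 0, 0, 1, 0, 0, 0, 0, 1, 0.1, 0, 0, 0, 1, 0.1, 0, 0],
)

```text
clock: 15.42
position: [0.4486, 0.1612, 0.0336]
tool_rot: [-1.571, 0.0, -1.497]
force: [-2.2, -0.5, 1.3]
grip_width: -0.0005
```

```bash
python3 x.py n3
```

```text
[0.44857222 0.16119049 0.03358896] [-2.20422906 -0.5324194   1.34515174] 15.4167
-160 [93, 96] -155 [89, 89] -150 [83, 88] -145 [70, 77] -140 [49, 52] -135 [37, 38] -130 [18, 18] -125 [12, 9] -120 [24, 31] -115 [51, 64] -110 [52, 66] -105 [63, 84] -100 [85, 107] -95 [94, 123] -90 [101, 132] 
-10 [162, 206] -5 [182, 226] 0 [185, 228] 5 [187, 230] 10 [183, 227] 15 [185, 229] 20 [184, 227] 25 [187, 229] 30 [186, 228] 35 [182, 227] 40 [183, 227] 45 [182, 225] 50 [164, 204] 55 [101, 115] 60 [97, 100] 65 [124, 127] 70 [230, 233] 75 [234, 235]
```

Emit:
drive_tool(
  steps=[0, 0.8, 0.1, 0, 0, 0, 0.8, 0.1, 0, 0, 0, 0.8, 0, 0, 0, 0, 0.8, 0.1, 0, 0, 0, 0.8, 0, 0, 0],
)

```text
clock: 15.88
position: [0.4526, 0.1615, 0.0336]
tool_rot: [-1.571, 0.0, -1.497]
force: [-0.5, 0.4, 0.5]
grip_width: -0.0001
```

Emit:
drive_tool(
  steps=[0, 0.6, 0.1, 0, 0, 0, 0.6, 0, 0, 0, 0, 0.6, 0, 0, 0, 0, 0.6, 0.1, 0, 0, 0, 0.6, 0, 0, 0],
)

```text
clock: 16.3
position: [0.4555, 0.1617, 0.0336]
tool_rot: [-1.571, 0.0, -1.497]
force: [-0.9, 0.3, 0.8]
grip_width: 0.0002
```

Emit:
drive_tool(
  steps=[0, 0.6, 0.1, 0, 0, 0, 0.6, 0, 0, 0, 0, 0.6, 0, 0, 0, 0, 0.6, 0.1, 0, 0, 0, 0.6, 0, 0, 0],
)

```text
clock: 16.72
position: [0.4585, 0.1619, 0.0336]
tool_rot: [-1.571, 0.0, -1.497]
force: [-1.4, 0.3, 0.4]
grip_width: 0.0002
```

```bash
python3 x.py n4
```

```text
[0.45852528 0.1619032  0.03358412] [-1.35305458  0.27175952  0.39224534] 16.7167
-160 [92, 96] -155 [87, 93] -150 [88, 95] -145 [92, 94] -140 [92, 97] -135 [80, 83] -130 [50, 52] -125 [41, 41] -120 [16, 17] -115 [18, 17] -110 [24, 30] -105 [50, 66] -100 [52, 68] -95 [66, 86] -90 [79, 104] 
-10 [100, 129] -5 [120, 155] 0 [156, 196] 5 [183, 227] 10 [185, 227] 15 [185, 229] 20 [183, 227] 25 [186, 229] 30 [183, 226] 35 [184, 228] 40 [184, 227] 45 [182, 227] 50 [183, 227] 55 [181, 225] 60 [156, 192] 65 [147, 167] 70 [231, 233] 75 [233, 235]
```

Emit:
drive_tool(
  steps=[0, 0.5, 0.1, 0, 0, 0, 0.5, 0, 0, 0, 0, 0.5, 0, 0, 0, 0, 0.5, 0.1, 0, 0, 0, 0.5, 0, 0, 0],
)

```text
clock: 17.18
position: [0.4603, 0.162, 0.0335]
tool_rot: [-1.572, 0.0, -1.497]
force: [-7.8, -0.1, 5.3]
grip_width: 0.0003
```

The force has jumped to 8 N, so the bar is against the stop. I'll press slightly more to confirm, then back off along the groove.

Emit:
drive_tool(
  steps=[0, 0.3, 0, 0, 0, 0, 0.3, 0, 0, 0, 0, 0, 0, 0, 0, 0, 0, 0, 0, 0, 0, 0, 0, 0, 0],
)

```text
clock: 17.6
position: [0.4603, 0.162, 0.0334]
tool_rot: [-1.573, 0.0, -1.497]
force: [-8.8, -1.8, 5.5]
grip_width: -0.0003
```

Emit:
drive_tool(
  steps=[0, -1, 0, 0, 0, 0, -2, -0.1, 0, 0, 0, -5, -0.4, 0, 0, 0, -8, -0.6, 0, 0, 0, -8, -0.6, 0, 0],
)

```text
clock: 18.02
position: [0.4368, 0.1602, 0.0336]
tool_rot: [-1.571, -0.0, -1.498]
force: [-0.1, 0.2, -0.9]
grip_width: 0.0003
```

Emit:
drive_tool(
  steps=[0, -8, 0, 5, 0, 0, 0, 0, 30, 0, 0, 0, 0, 35, 0, 0, 0, 0, 35, 0, 0, 0, 0, 0, 0],
)

```text
clock: 18.43
position: [0.4305, 0.1607, 0.1431]
tool_rot: [-1.566, 0.003, -1.498]
force: [0.6, 0.4, -0.1]
grip_width: -0.0001
```

```bash
python3 x.py z1
python3 - <<'E'
from h import *
s=snap('side','z2.png'); w=snap('wrist','z3.png')
A=cv2.resize(cv2.imread('pics/z1.png')[140:240,220:353],(400,300),interpolation=cv2.INTER_CUBIC)
C=cv2.resize(cv2.imread('pics/z2.png')[180:280,180:313],(400,300),interpolation=cv2.INTER_CUBIC)
W=cv2.resize(cv2.imread('pics/z3.png'),(400,300)); S=cv2.resize(cv2.imread('pics/z1.png'),(400,300))
cv2.imwrite('pics/z.png',np.vstack([np.hstack([A,C]),np.hstack([W,S])]))
E
```

```text
[0.43050504 0.16065259 0.14312309] [ 0.64906764  0.36676487 -0.05536593] 18.4333
-160 [126, 134] -155 [123, 129] -150 [123, 129] -145 [126, 132] -140 [137, 143] -135 [140, 145] -130 [141, 150] -125 [142, 148] -120 [132, 140] -115 [105, 113] -110 [59, 78] -105 [74, 97] -100 [101, 132] -95 [102, 133] -90 [102, 132] 
-10 [165, 207] -5 [185, 228] 0 [181, 226] 5 [185, 228] 10 [184, 227] 15 [184, 227] 20 [186, 227] 25 [185, 229] 30 [182, 226] 35 [186, 229] 40 [183, 227] 45 [182, 226] 50 [182, 227] 55 [182, 226] 60 [173, 213] 65 [167, 195] 70 [228, 230] 75 [233, 234]
```

View pics/z.png

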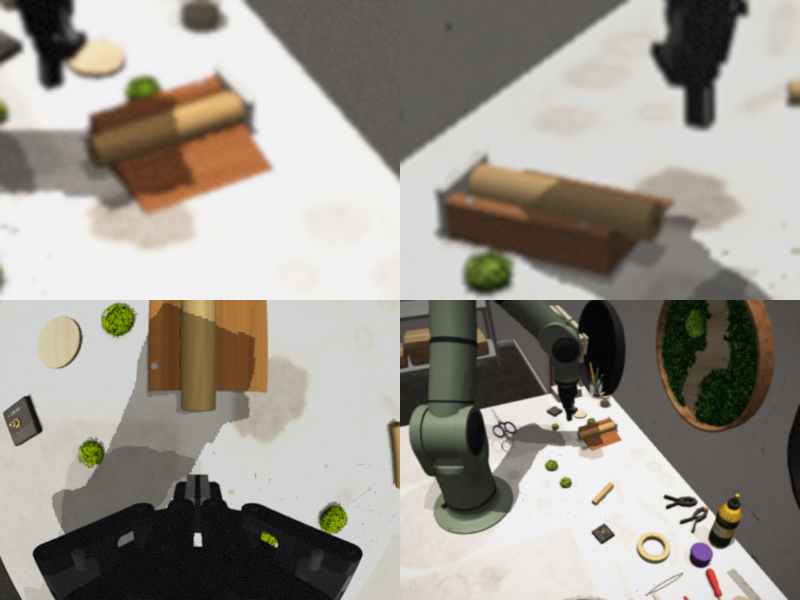

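The bar is seated in the V with its far end at the stop and its near end sticking out about 20 mm. The bystanders look where they were, and the gripper is clear.

```bash
python3 -c "
from workcell import workorder; print(workorder.job_done())"
```

```text
the job is handed in; nothing more can be done
None
```

I rolled the bar up the ramp into the V-block groove and pushed it endwise until it met the end stop. I handed the job in at about 18.5 s, and no verdict was reported.

**Rolling:** I used the outsides of the open fingers at about axis height, roughly 48 mm/s on the bench and slower over the crest. I took the quarter turn from about 44 mm of travel and did not measure the turn itself.

**End push:** I used the closed fingertips on the near end. The force rose from about 1 N to 8–9 N while the tool stopped advancing, which I took as contact with the stop. I then backed off and lifted clear.

**Last checks:**
- **Position:** the final views show the bar down in the groove and parallel, with its near end about 20–25 mm past the block. My estimate of the far end was 62–65 mm against the nominal 65 mm.
- **Bystanders:** none appear moved, by eye only. The short decoy bar was not touched.
- **Robot:** it stood clear of everything, with a force reading near zero.

**Disagreements:**
- **Bar's x position:** the estimate before the end push was -61 mm in the scene view, against -51.5 mm at the start. I relied on the contact force instead.
- **Refused move:** one call was refused because a number was missing, so nothing moved.

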